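# Seat the jar in its block and twist off its tight cap

## Task

On this art-studio table an amber glass jar stands in a wooden holder block but is not pushed all the way in. First press down on its cap until the jar is fully home in the block, so that the block braces it; then twist the tight metal cap anticlockwise (seen from above), stop turning as soon as the thread lets go, short of a quarter turn, and lift the cap off. Finish while still holding the cap in the gripper, still and level, a few centimetres straight above the open jar, with the jar still fully home, and leave the other things on the table alone.

Things in the scene. Friction and masses are not known exactly. Their poses are not given: they have to be found in the camera images.
- block: Wooden holder block, 116 x 116 x 36 mm tall, fixed to the table, any position and yaw. Origin: centre of its underside. A square well in its top (70 mm wide, floor 10 mm above the table) takes the square foot of the jar, which cannot turn in it.
- jar (a joint): How far the jar is pushed down into the block, m: 0 at the start (10 mm proud), 0.010 fully home, when the square collar round the jar (80 mm wide, underside 26 mm above the jar's foot) meets the block's top. The well is stiff: about 8 to 10 N on the cap moves the jar down; it stays where left; pulling up on a still threaded cap draws it out again.
- jar_mouth (a point): Centre of the rim of the jar's neck, 82 mm above the jar's foot: 102 mm above the table at the start, 92 mm when home. z up, x and y along the jar's sides. The jar is amber glass, 66 mm square, its shoulder 20 mm below this point. Once the cap is off, a rubber sealing disc (32 mm wide) stands 9 mm above this point.
- cap: Plain round ribbed steel cap on the jar in the block: 56 mm across (57 over the ribs), 25 mm tall, about 60 g. Origin: centre of its open underside; z up. Screwed on, its origin is 18 mm below jar_mouth (2 mm above the jar's shoulder) and its x axis is in line with jar_mouth's x. The skirt clears the raised seal after 27 mm of lift.
- cap_top (a point): Centre of the cap's flat top, 25 mm above cap's origin. The cap is tight: a sprung seal pushes it up with 20 N; it takes 0.2 to 0.5 N m to turn. Anticlockwise from above (yaw growing) the threads let go after 1.1 rad (63 deg) from the start; the cap may rise up to 5 mm meanwhile. It then lifts straight off; stop before 1.5 rad.
- spare_jar: Bystander: another square amber jar, 66 mm wide, 87 mm tall with its cap, standing loose on the table, not in a block. Origin: centre of its underside.
- clip_box: Bystander: cardboard box 95 x 60 x 26 mm lying flat. Origin: centre of its underside.
- pencil_tin: Bystander: flat metal pencil tin 185 x 52 x 18 mm lying flat. Origin: centre of its underside.
Things that resemble listed ones, but are neither listed nor needed, are in the scene too. Of the things that look like the block, take the one that is farthest from the robot's base at the start.

How it is judged:
By the outcome, as a careful person would: the job done as asked, in the order asked, and still so for the second after the job is handed in, while the arm keeps its last pose, push and grip.
It also fails if it takes over 48 s, if anything falls off the work surface, if the arm or the gripper's body presses on something with over 40 N, if the wrist force passes 120 N, or if a joint passes its speed limit or range.

## Robot

A 6-joint arm with a two-finger parallel gripper is mounted at the origin on the work surface. World frame = base frame: x ahead of the robot, y to its left, z up, the work surface at z = 0. Lengths are in m, angles in rad, forces in N, time in s.
With the tool pointing down it reaches from about 0.4 to 0.825 m from the base axis. Payload 7 kg.
Tool frame: the origin (TCP) lies at the very end of the fingers, on their centre line; the grasp point (between the pads) lies 19 mm behind it; z points along the fingers, y is the line along which they close (so a half turn about z gives the same grasp; the last joint's range is limited). The gripper opens to 85 mm and grips with 20 to 120 N. Pads are 22 mm wide; open, the fingers measure 114 mm over their backs; the gripper's body (76 mm by 85 mm) begins 54 mm behind the grasp point. The pads swing forward as they close: fully open they stand 13 mm farther back than shut.
Start: joints at [1.422, 0.359, 0.012, 0, -1.224, -0.288], TCP at [0.286, 0.612, 0.231] pointing down, gripper open.
Joint ranges: [-3.07, 3.07], [-1.43, 2.12], [-1.02, 1.25], [-3.03, 1.67], [-3.05, -0], [-3.03, 3.03]. Speed limits (rad/s): [2.39, 2.39, 3.01, 3.14, 3.14, 3.14].

## Interface

Orientations are given as a rotation vector (axis times angle).
In Python, from rig import status, read_camera, manip gives the robot as it stands. The module is installed in compiled form; this text tells all that it offers.
- The arm moves only by the tool jog_arm, never from a script. Its argument "steps" is a list of rows, each an object with "hand": the closure, from 0 (fully open) to 1 (shut); "linear": the shift along the tool's x, y, z in m, a list of three; "spin": the turn about the tool's z in rad. In form: [{"hand": hand, "linear": [dx, dy, dz], "spin": spin}, ...]. A call has exactly 5 rows; each row shifts and turns the commanded pose from where the row before left it, along the tool's axes as they then stand; what a row does not reach is not made up. A row lasts 1/12 s, in which the tool goes at most 41.7 mm and 7.16 degrees, less where a joint would pass 70% of its speed; a pose out of reach is approached as far as the arm can. A call with a gripper value outside its range is refused whole. The fingers move at their own pace and stop on an object; "force" is the grip in N (left out, the last holds). Time passes only in rows, so rows that do not move let the fingers close, or fill a call up. It gives the time, the measured TCP pose, the force, the opening and the grip force at its end, in the units of the state.
- status.read_state(): the state, without advancing time (a new reading comes with each control period).
- read_camera(name): name is "scene" or "side" or "wrist"; returns a dict with "pixels" (480x640x3 uint8, red, green, blue), "fx", "fy", "cx", "cy" (pixels), "R" (3x3) and "t" (3): a world point X has camera coordinates R X + t; the wrist camera has in their place "T_tool_cam" (4x4, takes a point from camera to tool coordinates, whose origin is the TCP and whose axes are the flange's). Camera axes: x right, y down, z forward; pixel columns grow to the right and rows downward; lengths in m; the calibration is good to about 2 mm. A picture is of the moment at which its call begins: read the wrist's pose just before it. There is no depth.
- manip.job_done(): hands the job in; it is judged then, once.
The state is a dict: "time_s": time; "q": joint angles; "qd": joint speeds; "tau": joint torques, N m; "eef_pos": TCP position; "tool_rot": TCP orientation; "ft_force": force on the tool from outside, world axes, zero at the start; "wrist_torque": the same for the moment, N m; "width": finger opening in m; "grasp_force": force on a finger pad.
Only numpy, scipy, OpenCV 4.12 (cv2) and the standard library are available. Lean on these libraries where they do the work, as an engineer would, in place of code of your own. Each camera call takes 0.05 s, during which the arm holds its last target. There are 200 camera calls.

## Working session

There is one attempt and no reset: what is moved stays moved. The work goes in short steps, Python scripts to look and compute and a tool call to move; the robot and the scene stay as the last step left them, time stands still between calls to the robot, and variables do not carry over. Pictures are saved under pics/ and viewed, at most 10 in all, crops included, and the job is handed in when it is done.

Besides the shell and the picture viewer there is one more tool, called after "Call:" by a JSON object that holds its "name" and its "arguments", one argument or row to a line. jog_arm: Moves the arm, as the interface text tells. Its arguments: {"type":"object","properties":{"steps":{"type":"array"},"force":{"type":"number"}},"required":["steps"]}

```bash
mkdir -p pics; cat > h.py <<'E'
import numpy as np, cv2
from rig import status, read_camera, manip
from scipy.spatial.transform import Rotation as Rn
def grab(name):
    s=status.read_state(); c=read_camera(name)
    K=np.array([[c['fx'],0,c['cx']],[0,c['fy'],c['cy']],[0,0,1]])
    if 'T_tool_cam' in c:
        T=np.eye(4);T[:3,:3]=Rn.from_rotvec(s['tool_rot']).as_matrix();T[:3,3]=s['eef_pos']
        W=np.linalg.inv(T@c['T_tool_cam']);R,t=W[:3,:3],W[:3,3]
    else: R,t=np.array(c['R']),np.array(c['t'])
    np.savez(f'{name}.npz',K=K,R=R,t=t,im=c['pixels']); return c['pixels'],K,R,t
def load(name):
    d=np.load(f'{name}.npz'); return d['im'],d['K'],d['R'],d['t']
def save(im,f): cv2.imwrite('pics/'+f,cv2.cvtColor(im,cv2.COLOR_RGB2BGR))
def unproj(uv,z,K,R,t):
    uv=np.atleast_2d(uv).astype(float);d=(np.linalg.inv(K)@np.c_[uv,np.ones(len(uv))].T).T@R;o=-R.T@t
    return o+d*((z-o[2])/d[:,2])[:,None]
def proj(X,K,R,t):
    p=(K@(R@np.atleast_2d(X).T+t[:,None])).T; return p[:,:2]/p[:,2:]
E
python3 - <<'E'
from h import *
s=status.read_state();print({k:np.round(v,3) for k,v in s.items()})
for n in['scene','side','wrist']:
    im,K,R,t=grab(n);save(im,n+'0.png');print(n,np.round(-R.T@t,3),K[0,0])
E
```

```text
{'time_s': np.float64(0.0), 'q': array([ 1.422,  0.359,  0.011, -0.   , -1.224, -0.288]), 'qd': array([ 0.   , -0.001, -0.   ,  0.001,  0.001,  0.   ]), 'tau': array([ 0.0000e+00, -5.8332e+01,  2.9342e+01,  6.9360e+00, -6.0000e-03,
        0.0000e+00]), 'eef_pos': array([0.285, 0.611, 0.23 ]), 'tool_rot': array([ 3.065, -0.681, -0.   ]), 'ft_force': array([ 0.087,  0.179, -0.295]), 'wrist_torque': array([ 0.012, -0.103,  0.014]), 'grasp_force': np.float64(0.0), 'width': np.float64(0.085)}
scene [ 1.196 -0.272  1.045] 467.4282572725932
side [ 0.217 -0.7    0.963] 457.1065546059773
wrist [0.352 0.58  0.374] 394.7786809331481
```

View pics/scene0.png

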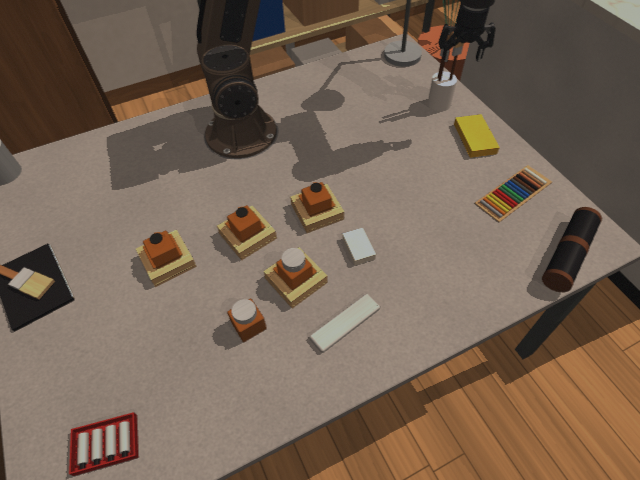

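View pics/side0.png

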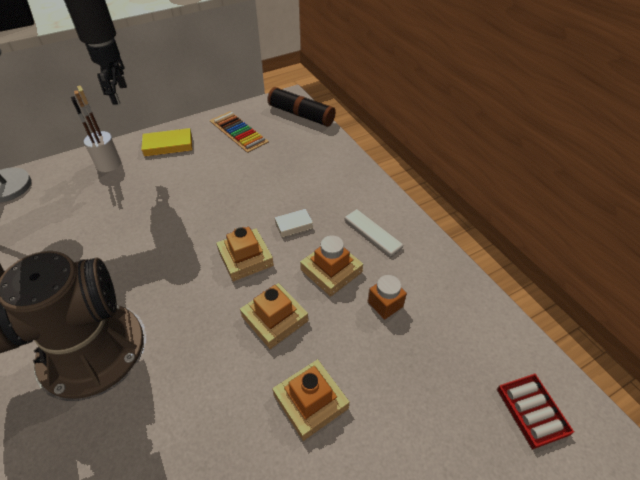

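Four block-like things: scene (165,255), (246,230), (317,205) hold open or black-topped jars. The one at (295,275) holds a jar with a steel cap (cap at scene ~(293,258), side ~(332,243)) and seems the farthest. The loose jar at (246,318) has no block, so it is the spare. I'll check the distances and enlarge.

```bash
python3 - <<'E'
from h import *
S=load('scene');D=load('side')
for n,L,pts in(('scene',S,[(165,262),(246,236),(317,211),(295,282)]),('side',D,[(311,403),(274,319),(244,257),(331,268)])):
    X=unproj(pts,0.03,*L[1:]);print(n,np.round(np.c_[X[:,:2],np.hypot(X[:,0],X[:,1])],3).tolist())
a=cv2.resize(S[0][235:310,255:335],None,fx=5,fy=5,interpolation=cv2.INTER_CUBIC)
b=cv2.resize(D[0][227:302,290:370],None,fx=5,fy=5,interpolation=cv2.INTER_CUBIC)
save(np.hstack([a,b]),'crop1.png')
E
```

```text
scene [[0.41, -0.361, 0.546], [0.429, -0.143, 0.452], [0.44, 0.065, 0.445], [0.62, -0.086, 0.626]]
side [[0.378, -0.37, 0.528], [0.396, -0.152, 0.424], [0.408, 0.056, 0.411], [0.589, -0.086, 0.595]]
```

View pics/crop1.png

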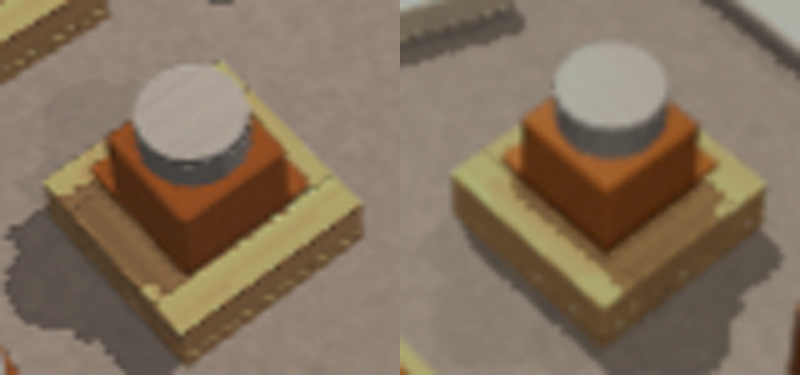

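Confirmed: the block with the steel-capped jar is the farthest of the four (0.61 m against 0.54, 0.44 and 0.43 m). It has a square foot with its collar standing proud. Next I triangulate the cap top and get the block's yaw.

```bash
python3 - <<'E'
from h import *
S=load('scene');D=load('side')
f=lambda p,o:np.array([(np.array(q)+.5)/5-.5+o for q in p])
cs=f([(192,113)],np.array([255,235]));cd=f([(211,88)],np.array([290,227]))
P=lambda L:L[1]@np.c_[L[2],L[3]]
X=cv2.triangulatePoints(P(S),P(D),cs.T,cd.T);print('tri',(X[:3]/X[3]).T)
print('z.109',unproj(cs,.109,*S[1:]),unproj(cd,.109,*D[1:]))
bs=unproj(f([(47,190),(180,330),(361,203),(220,65)],np.array([255,235])),.036,*S[1:])
bd=unproj(f([(52,178),(207,305),(365,187)],np.array([290,227])),.036,*D[1:])
for b in(bs,bd):
    e=np.diff(b[:,:2],axis=0);print(np.round(b,3).tolist(),'len',np.hypot(*e.T),'yaw',np.degrees(np.arctan2(e[:,1],e[:,0]))%90,'ctr',(b[0]+b[2])/2)
sp=unproj([(244,310)],.087,*S[1:]);print('spare',sp)
s=status.read_state();M=Rn.from_rotvec(s['tool_rot']).as_matrix();print(M.round(3).tolist())
c=((X[:3]/X[3]).ravel());print('tool delta',M.T@(np.array([c[0],c[1],.23])-s['eef_pos']))
E
```

```text
tri [[ 0.59741749 -0.0740678   0.10547696]]
z.109 [[ 0.60021924 -0.07556522  0.109     ]] [[ 0.59567435 -0.07565299  0.109     ]]
[[0.562, -0.145, 0.036], [0.666, -0.118, 0.036], [0.643, -0.007, 0.036], [0.533, -0.035, 0.036]] len [0.10747571 0.11352899 0.11303856] yaw [14.54596726 12.13783718 14.07377998] ctr [ 0.60252562 -0.07609686  0.036     ]
[[0.526, -0.035, 0.036], [0.556, -0.143, 0.036], [0.664, -0.119, 0.036]] len [0.11194782 0.11039556] yaw [15.55856358 12.67744899] ctr [ 0.59471878 -0.07696469  0.036     ]
spare [[ 0.66636965 -0.23068358  0.087     ]]
[[0.906, -0.423, -0.0], [-0.423, -0.906, -0.001], [0.0, 0.001, -1.0]]
tool delta [0.57267334 0.48898405 0.00127344]
```

Call:
{"name": "jog_arm", "arguments": {
  "steps": [
    {"hand": 1, "linear": [0.015, 0.013, 0], "spin": 0},
    {"hand": 1, "linear": [0.0286, 0.0245, 0], "spin": 0},
    {"hand": 1, "linear": [0.0286, 0.0245, 0], "spin": 0},
    {"hand": 1, "linear": [0.0286, 0.0245, 0], "spin": 0},
    {"hand": 1, "linear": [0.0286, 0.0245, 0], "spin": 0}
  ],
  "force": 60
}}

```text
time_s: 0.57
eef_pos: [0.3561, 0.4545, 0.2309]
tool_rot: [3.067, -0.68, -0.0]
ft_force: [0.5, 0.6, -0.2]
width: 0.0258
grasp_force: 0.0
```

Call:
{"name": "jog_arm", "arguments": {
  "steps": [
    {"hand": 1, "linear": [0.0286, 0.0245, 0], "spin": 0},
    {"hand": 1, "linear": [0.0286, 0.0245, 0], "spin": 0},
    {"hand": 1, "linear": [0.0286, 0.0245, 0], "spin": 0},
    {"hand": 1, "linear": [0.0286, 0.0245, 0], "spin": 0},
    {"hand": 1, "linear": [0.0286, 0.0245, 0], "spin": 0}
  ]
}}

```text
time_s: 0.98
eef_pos: [0.4338, 0.283, 0.2313]
tool_rot: [-3.067, 0.68, 0.0]
ft_force: [1.0, 0.2, 0.1]
width: -0.0
grasp_force: 0.0
```

Call:
{"name": "jog_arm", "arguments": {
  "steps": [
    {"hand": 1, "linear": [0.0286, 0.0245, 0], "spin": 0},
    {"hand": 1, "linear": [0.0286, 0.0245, 0], "spin": 0},
    {"hand": 1, "linear": [0.0286, 0.0245, 0], "spin": 0},
    {"hand": 1, "linear": [0.0286, 0.0245, 0], "spin": 0},
    {"hand": 1, "linear": [0.0286, 0.0245, 0], "spin": 0}
  ]
}}

```text
time_s: 1.4
eef_pos: [0.5116, 0.1115, 0.2314]
tool_rot: [-3.067, 0.68, -0.0]
ft_force: [1.5, -0.4, -0.5]
width: 0.0001
grasp_force: 0.0
```

Call:
{"name": "jog_arm", "arguments": {
  "steps": [
    {"hand": 1, "linear": [0.0286, 0.0245, 0], "spin": 0},
    {"hand": 1, "linear": [0.0286, 0.0245, 0], "spin": 0},
    {"hand": 1, "linear": [0.015, 0.013, 0], "spin": 0},
    {"hand": 1, "linear": [0, 0, 0], "spin": 0},
    {"hand": 1, "linear": [0, 0, 0], "spin": 0}
  ]
}}

```text
time_s: 1.82
eef_pos: [0.5505, 0.0254, 0.2308]
tool_rot: [3.066, -0.685, -0.001]
ft_force: [-0.9, -0.0, -0.4]
width: 0.0003
grasp_force: 0.0
```

```bash
python3 - <<'E'
from h import *
s=status.read_state();print({k:np.round(v,3).tolist() for k,v in s.items()})
im,K,R,t=grab('wrist');save(im,'wrist1.png')
print('pred',proj([[.598,-.0755,.107]],K,R,t),'cam',-R.T@t)
M=Rn.from_rotvec(s['tool_rot']).as_matrix();print('d',M.T@(np.array([.598,-.0755,.107])-s['eef_pos']))
E
```

```text
{'time_s': 1.817, 'q': [0.401, 0.156, -0.263, -0.0, -1.152, 0.73], 'qd': [0.04, -0.011, -0.007, -0.003, 0.0, -0.012], 'tau': [-1.187, -40.974, 28.784, 6.875, -0.005, 0.209], 'eef_pos': [0.551, 0.025, 0.231], 'tool_rot': [3.066, -0.685, -0.001], 'ft_force': [-0.868, -0.03, -0.365], 'wrist_torque': [0.062, 0.071, 0.045], 'grasp_force': 0.0, 'width': 0.0}
pred [[431.79825128  96.52040523]] cam [ 0.6173709  -0.00595346  0.37448799]
d [0.08599063 0.07101499 0.12374391]
```

View pics/wrist1.png

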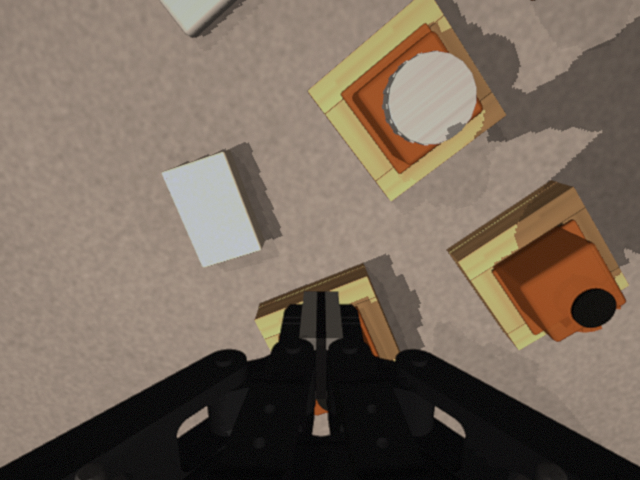

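The cap's disc is centred at about (432,97) in the wrist picture, against a prediction of (431.8,96.5), so the position holds. I move over it and come down.

Call:
{"name": "jog_arm", "arguments": {
  "steps": [
    {"hand": 1, "linear": [0.0172, 0.0142, 0.01], "spin": 0},
    {"hand": 1, "linear": [0.0172, 0.0142, 0.015], "spin": 0},
    {"hand": 1, "linear": [0.0172, 0.0142, 0.02], "spin": 0},
    {"hand": 1, "linear": [0.0172, 0.0142, 0.02], "spin": 0},
    {"hand": 1, "linear": [0.0172, 0.0142, 0.015], "spin": 0}
  ]
}}

```text
time_s: 2.28
eef_pos: [0.5981, -0.0735, 0.1499]
tool_rot: [-3.067, 0.678, 0.001]
ft_force: [0.7, 0.1, -0.2]
width: 0.0003
grasp_force: 0.0
```

Call:
{"name": "jog_arm", "arguments": {
  "steps": [
    {"hand": 1, "linear": [0, 0, 0.01], "spin": 0},
    {"hand": 1, "linear": [0, 0, 0.01], "spin": 0},
    {"hand": 1, "linear": [0, 0, 0.005], "spin": 0},
    {"hand": 1, "linear": [0, 0, 0], "spin": 0},
    {"hand": 1, "linear": [0, 0, 0], "spin": 0}
  ]
}}

```text
time_s: 2.7
eef_pos: [0.5985, -0.0731, 0.1268]
tool_rot: [-3.067, 0.678, -0.001]
ft_force: [-0.5, -1.1, 0.6]
width: 0.0004
grasp_force: 0.0
```

```bash
python3 - <<'E'
from h import *
s=status.read_state();print({k:np.round(s[k],4).tolist() for k in('eef_pos','ft_force','q')})
M=Rn.from_rotvec(s['tool_rot']).as_matrix();print('d',M.T@(np.array([.598,-.0755,.107])-s['eef_pos']))
im,K,R,t=grab('wrist');print('pred',proj([[.598,-.0755,.107]],K,R,t));save(im,'wrist2.png')
E
```

```text
{'eef_pos': [0.5985, -0.0731, 0.1268], 'ft_force': [-0.5228, -1.136, 0.6381], 'q': [0.2023, 0.3272, -0.2901, 0.0001, -0.9529, 0.9331]}
d [0.00057165 0.00242868 0.01983105]
pred [[325.99963222 286.40217973]]
```

View pics/wrist2.png

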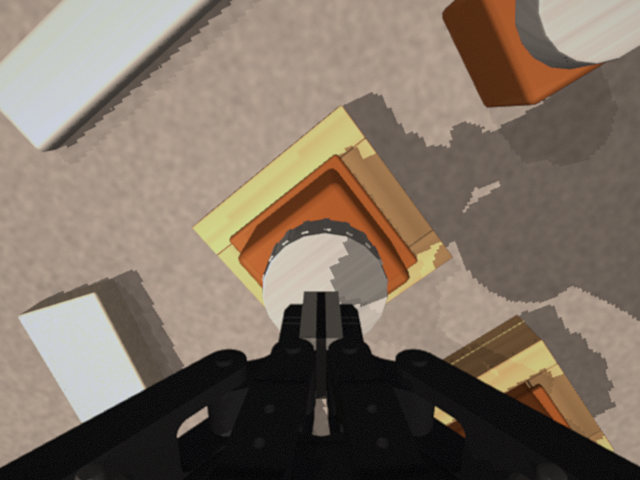

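The cap sits under the shut fingertips: edges at x 263–387, top edge at y≈232, tips at (322,292). I'll refine the centre with a model fit, projecting the rim circle against segmented edges.

```bash
python3 - <<'E'
from h import *
from scipy.optimize import least_squares
f=cv2.cvtColor(cv2.imread('pics/wrist1.png'),cv2.COLOR_BGR2HSV)
# wrist1: bright low-sat blob near (432,97)
m=((f[...,1]<45)&(f[...,2]>130)).astype(np.uint8); m=cv2.morphologyEx(m,cv2.MORPH_OPEN,np.ones((3,3)))
n,l,st,c=cv2.connectedComponentsWithStats(m); k=l[97,432]; print('w1 blob',st[k],c[k])
cn=max(cv2.findContours((l==k).astype(np.uint8),0,1)[0],key=cv2.contourArea); h=cv2.convexHull(cn); (u,r)=cv2.minEnclosingCircle(h); print(u,r,cv2.fitEllipse(h))
im,K,R,t=load('wrist')
# wrist2: hull of visible flat-top edge, upper part, both hands-off samples
g=cv2.cvtColor(im,cv2.COLOR_RGB2HSV); pts=[]
# radial scan from (325,290): first transition out of low-sat region
m=((g[...,1]<60)&(g[...,2]>90)).astype(np.uint8)
for a in np.radians(np.arange(185,356,5)):
    for rr in np.arange(35,90,.5):
        x,y=325+rr*np.cos(a),290+rr*np.sin(a)
        if not m[int(round(y)),int(round(x))]: pts.append((x,y));break
pts=np.array(pts)
th=np.linspace(0,2*np.pi,721)
def res(p,rad,z):
    C=np.c_[p[0]+rad*np.cos(th),p[1]+rad*np.sin(th),np.full(721,z)]
    q=proj(C,K,R,t); d=np.hypot(*(q[None]-pts[:,None]).transpose(2,0,1)); i=d.argmin(1)
    return d[np.arange(len(pts)),i]*np.sign(np.hypot(*(pts-q.mean(0)).T)-np.hypot(*(q[i]-q.mean(0)).T))
for rad in(.0255,.027,.028):
  for z in (.105,.109):
    o=least_squares(lambda p:res(p,rad,z),[.598,-.0755],loss='soft_l1');print(rad,z,o.x,o.cost)
print(np.round(pts).tolist())
E
```

```text
w1 blob [ 388   51   88   94 6220] [431.03456592  96.7329582 ]
(431.6568908691406, 98.17697143554688) 47.987945556640625 ((431.1017761230469, 97.45025634765625), (85.73761749267578, 95.63520050048828), 30.069551467895508)
0.0255 0.105 [ 0.59827309 -0.07454427] 69.033907907781
0.0255 0.109 [ 0.59931673 -0.07487256] 54.20792525663105
0.027 0.105 [ 0.59673253 -0.07384292] 35.35312426370264
0.027 0.109 [ 0.59768163 -0.07429177] 23.011504524693525
0.028 0.105 [ 0.59562641 -0.07346152] 17.75723527739804
0.028 0.109 [ 0.59659764 -0.07386354] 10.690842698454656
[[262.0, 285.0], [262.0, 279.0], [263.0, 273.0], [266.0, 269.0], [268.0, 263.0], [269.0, 258.0], [274.0, 254.0], [278.0, 250.0], [282.0, 247.0], [283.0, 240.0], [291.0, 241.0], [295.0, 238.0], [300.0, 236.0], [305.0, 235.0], [310.0, 234.0], [315.0, 233.0], [320.0, 232.0], [325.0, 232.0], [330.0, 232.0], [335.0, 233.0], [340.0, 234.0], [345.0, 235.0], [350.0, 237.0], [354.0, 239.0], [359.0, 242.0], [363.0, 244.0], [367.0, 248.0], [371.0, 252.0], [375.0, 255.0], [380.0, 258.0], [382.0, 264.0], [383.0, 269.0], [385.0, 274.0], [387.0, 279.0], [387.0, 285.0]]
```

Call:
{"name": "jog_arm", "arguments": {
  "steps": [
    {"hand": 1, "linear": [-0.001, 0.0015, 0.004], "spin": 0},
    {"hand": 1, "linear": [0, 0, 0.004], "spin": 0},
    {"hand": 1, "linear": [0, 0, 0.004], "spin": 0},
    {"hand": 1, "linear": [0, 0, 0.002], "spin": 0},
    {"hand": 1, "linear": [0, 0, 0], "spin": 0}
  ]
}}

```text
time_s: 3.17
eef_pos: [0.5965, -0.0751, 0.1117]
tool_rot: [3.067, -0.681, -0.001]
ft_force: [0.0, -0.3, -0.1]
width: 0.0002
grasp_force: 0.0
```

Call:
{"name": "jog_arm", "arguments": {
  "steps": [
    {"hand": 1, "linear": [0, 0, 0.001], "spin": 0},
    {"hand": 1, "linear": [0, 0, 0.001], "spin": 0},
    {"hand": 1, "linear": [0, 0, 0.001], "spin": 0},
    {"hand": 1, "linear": [0, 0, 0.001], "spin": 0},
    {"hand": 1, "linear": [0, 0, 0.001], "spin": 0}
  ]
}}

```text
time_s: 3.58
eef_pos: [0.5971, -0.0752, 0.1083]
tool_rot: [3.067, -0.68, 0.001]
ft_force: [-2.4, 1.2, 8.6]
width: 0.0001
grasp_force: 4.3
```

Call:
{"name": "jog_arm", "arguments": {
  "steps": [
    {"hand": 1, "linear": [0, 0, 0.001], "spin": 0},
    {"hand": 1, "linear": [0, 0, 0.001], "spin": 0},
    {"hand": 1, "linear": [0, 0, 0.001], "spin": 0},
    {"hand": 1, "linear": [0, 0, 0], "spin": 0},
    {"hand": 1, "linear": [0, 0, 0], "spin": 0}
  ]
}}

```text
time_s: 4.0
eef_pos: [0.5971, -0.0751, 0.1053]
tool_rot: [-3.067, 0.68, -0.001]
ft_force: [-3.2, 0.6, 7.8]
width: -0.0
grasp_force: 3.5
```

Contact came at about 0.109 as expected, and the jar is sliding at about 8 N.

Call:
{"name": "jog_arm", "arguments": {
  "steps": [
    {"hand": 1, "linear": [0, 0, 0.001], "spin": 0},
    {"hand": 1, "linear": [0, 0, 0.001], "spin": 0},
    {"hand": 1, "linear": [0, 0, 0.001], "spin": 0},
    {"hand": 1, "linear": [0, 0, 0.001], "spin": 0},
    {"hand": 1, "linear": [0, 0, 0], "spin": 0}
  ]
}}

```text
time_s: 4.42
eef_pos: [0.5971, -0.0751, 0.1013]
tool_rot: [3.067, -0.68, 0.001]
ft_force: [-2.2, 0.0, 7.4]
width: -0.0002
grasp_force: 3.6
```

Call:
{"name": "jog_arm", "arguments": {
  "steps": [
    {"hand": 1, "linear": [0, 0, 0.001], "spin": 0},
    {"hand": 1, "linear": [0, 0, 0.001], "spin": 0},
    {"hand": 1, "linear": [0, 0, 0.0005], "spin": 0},
    {"hand": 1, "linear": [0, 0, 0], "spin": 0},
    {"hand": 1, "linear": [0, 0, 0], "spin": 0}
  ]
}}

```text
time_s: 4.83
eef_pos: [0.5971, -0.0751, 0.0994]
tool_rot: [3.067, -0.68, 0.002]
ft_force: [-5.5, 2.1, 11.8]
width: -0.0001
grasp_force: 6.1
```

Call:
{"name": "jog_arm", "arguments": {
  "steps": [
    {"hand": 1, "linear": [0, 0, 0.0005], "spin": 0},
    {"hand": 1, "linear": [0, 0, 0.0005], "spin": 0},
    {"hand": 1, "linear": [0, 0, 0], "spin": 0},
    {"hand": 1, "linear": [0, 0, 0], "spin": 0},
    {"hand": 1, "linear": [0, 0, 0], "spin": 0}
  ]
}}

```text
time_s: 5.25
eef_pos: [0.5972, -0.0752, 0.0992]
tool_rot: [3.067, -0.679, 0.003]
ft_force: [-7.2, 2.8, 18.1]
width: -0.0001
grasp_force: 9.0
```

Call:
{"name": "jog_arm", "arguments": {
  "steps": [
    {"hand": 1, "linear": [0, 0, 0.0005], "spin": 0},
    {"hand": 1, "linear": [0, 0, 0.0005], "spin": 0},
    {"hand": 1, "linear": [0, 0, 0], "spin": 0},
    {"hand": 1, "linear": [0, 0, 0], "spin": 0},
    {"hand": 1, "linear": [0, 0, 0], "spin": 0}
  ]
}}

```text
time_s: 5.67
eef_pos: [0.5972, -0.0752, 0.0986]
tool_rot: [3.067, -0.679, 0.003]
ft_force: [-8.6, 2.6, 21.3]
width: -0.0
grasp_force: 10.6
```

Call:
{"name": "jog_arm", "arguments": {
  "steps": [
    {"hand": 1, "linear": [0, 0, -0.002], "spin": 0},
    {"hand": 1, "linear": [0, 0, -0.01], "spin": 0},
    {"hand": 0.5, "linear": [0, 0, -0.02], "spin": 0},
    {"hand": 0, "linear": [0, 0, -0.015], "spin": 0},
    {"hand": 0, "linear": [0, 0, 0], "spin": 0}
  ]
}}

```text
time_s: 6.08
eef_pos: [0.599, -0.0751, 0.1466]
tool_rot: [-3.066, 0.679, -0.008]
ft_force: [0.8, -0.4, 0.8]
width: 0.0357
grasp_force: 0.0
```

Call:
{"name": "jog_arm", "arguments": {
  "steps": [
    {"hand": 0, "linear": [0, 0, 0], "spin": 0},
    {"hand": 0, "linear": [0, 0, 0], "spin": 0},
    {"hand": 0, "linear": [0, 0, 0], "spin": 0},
    {"hand": 0, "linear": [0, 0, 0], "spin": 0},
    {"hand": 0, "linear": [0, 0, 0], "spin": 0}
  ]
}}

```text
time_s: 6.5
eef_pos: [0.5966, -0.0752, 0.1422]
tool_rot: [3.067, -0.681, -0.002]
ft_force: [0.7, 0.4, -0.6]
width: 0.0854
grasp_force: 0.0
```

```bash
python3 - <<'E'
from h import *
s=status.read_state();print({k:np.round(s[k],4).tolist() for k in('eef_pos','ft_force','wrist_torque','width','q')})
im,K,R,t=grab('wrist');print('pred',proj([[.597,-.0745,.099]],K,R,t));
sd=grab('side')[0];b=cv2.resize(sd[222:302,285:375],None,fx=4.5,fy=4.5,interpolation=cv2.INTER_CUBIC)
save(np.hstack([cv2.resize(im,(480,360)),b[:360,:320]]),'press.png')
E
```

```text
{'eef_pos': [0.5966, -0.0752, 0.1422], 'ft_force': [0.6694, 0.4466, -0.633], 'wrist_torque': [-0.0467, 0.0266, -0.0023], 'width': 0.0854, 'q': [0.1993, 0.3107, -0.2746, -0.0001, -0.9866, 0.9347]}
pred [[319.0360723  268.26692421]]
```

View pics/press.png

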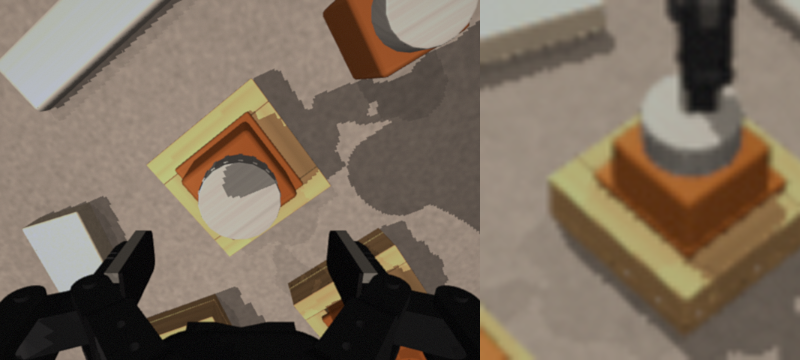

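The cap is centred between the open fingers: its disc is at (239,201) in the half-size picture, or (319,268) full size, exactly as predicted for z=0.099. The collar now rests on the block top. The jar is home, with cap top 0.099 as specified and resistance at 21 N. Next I come down to grip.

Call:
{"name": "jog_arm", "arguments": {
  "steps": [
    {"hand": 0, "linear": [0, -0.001, 0.01], "spin": 0},
    {"hand": 0, "linear": [0, 0, 0.015], "spin": 0},
    {"hand": 0, "linear": [0, 0, 0.015], "spin": 0},
    {"hand": 0, "linear": [0, 0, 0.01], "spin": 0},
    {"hand": 0, "linear": [0, 0, 0.01], "spin": 0}
  ]
}}

```text
time_s: 7.02
eef_pos: [0.5969, -0.0742, 0.0814]
tool_rot: [3.067, -0.681, -0.002]
ft_force: [0.3, 0.6, -0.3]
width: 0.0852
grasp_force: 0.0
```

Call:
{"name": "jog_arm", "arguments": {
  "steps": [
    {"hand": 0, "linear": [0, 0, 0.003], "spin": 0},
    {"hand": 0, "linear": [0, 0, 0], "spin": 0},
    {"hand": 0, "linear": [0, 0, 0], "spin": 0},
    {"hand": 0, "linear": [0, 0, 0], "spin": 0},
    {"hand": 0, "linear": [0, 0, 0], "spin": 0}
  ]
}}

```text
time_s: 7.43
eef_pos: [0.5979, -0.0741, 0.0806]
tool_rot: [-3.067, 0.68, -0.002]
ft_force: [1.6, 0.7, 0.6]
width: 0.0853
grasp_force: 0.0
```

Call:
{"name": "jog_arm", "arguments": {
  "steps": [
    {"hand": 0, "linear": [0, 0, 0.003], "spin": 0},
    {"hand": 0, "linear": [0, 0, 0.002], "spin": 0},
    {"hand": 0.2, "linear": [0, 0, 0], "spin": 0},
    {"hand": 0.3, "linear": [0, 0, 0], "spin": 0},
    {"hand": 0.4, "linear": [0, 0, 0], "spin": 0}
  ],
  "force": 70
}}

```text
time_s: 7.85
eef_pos: [0.5973, -0.0744, 0.0752]
tool_rot: [3.067, -0.68, -0.0]
ft_force: [-4.2, 0.6, 8.7]
width: 0.0546
grasp_force: 71.9
```

Call:
{"name": "jog_arm", "arguments": {
  "steps": [
    {"hand": 1, "linear": [0, 0, 0], "spin": 0},
    {"hand": 1, "linear": [0, 0, 0], "spin": 0},
    {"hand": 1, "linear": [0, 0, 0], "spin": 0},
    {"hand": 1, "linear": [0, 0, 0], "spin": 0},
    {"hand": 1, "linear": [0, 0, 0], "spin": 0}
  ]
}}

```text
time_s: 8.27
eef_pos: [0.5972, -0.0744, 0.0754]
tool_rot: [3.067, -0.68, 0.0]
ft_force: [-2.5, -0.2, 5.4]
width: 0.0546
grasp_force: 72.5
```

```bash
python3 - <<'E'
from h import *
s=status.read_state();print({k:np.round(s[k],4).tolist() for k in('eef_pos','ft_force','wrist_torque','width','grasp_force','q')})
im,K,R,t=grab('wrist');sd=grab('side')[0];b=cv2.resize(sd[222:302,285:375],None,fx=4.5,fy=4.5,interpolation=cv2.INTER_CUBIC)
save(np.hstack([cv2.resize(im,(480,360)),b[:360,:320]]),'grip.png')
E
```

```text
{'eef_pos': [0.5972, -0.0744, 0.0754], 'ft_force': [-2.5056, -0.1657, 5.3774], 'wrist_torque': [-0.2279, 0.8958, -0.0491], 'width': 0.0546, 'grasp_force': 72.4927, 'q': [0.2006, 0.382, -0.3458, 0.0005, -0.8431, 0.9332]}
```

View pics/grip.png

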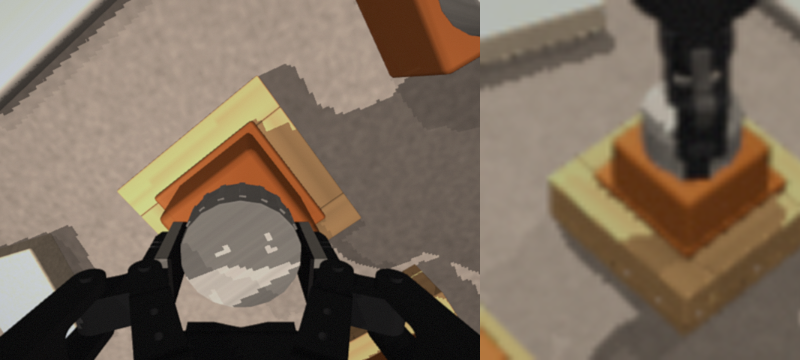

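The cap is gripped centrally between the pads (disc at about (241,250) in the half-size picture), with the tool pressing slightly down. I turn anticlockwise, which is negative spin because tool z points down.

Call:
{"name": "jog_arm", "arguments": {
  "steps": [
    {"hand": 1, "linear": [0, 0, 0], "spin": -0.04},
    {"hand": 1, "linear": [0, 0, 0], "spin": -0.06},
    {"hand": 1, "linear": [0, 0, 0], "spin": -0.08},
    {"hand": 1, "linear": [0, 0, 0], "spin": -0.08},
    {"hand": 1, "linear": [0, 0, 0], "spin": -0.04}
  ],
  "force": 85
}}

```text
time_s: 8.78
eef_pos: [0.5978, -0.0742, 0.0761]
tool_rot: [3.135, -0.208, 0.002]
ft_force: [-3.1, 0.6, 10.2]
width: 0.0541
grasp_force: 88.0
```

```bash
cat > st.py <<'E'
from h import *
s=status.read_state();M=Rn.from_rotvec(s['tool_rot']).as_matrix()
print({k:np.round(s[k],4).tolist() for k in('time_s','eef_pos','ft_force','wrist_torque','width','grasp_force')},'yaw',np.arctan2(M[1,0],M[0,0])+.4366,'q6',s['q'][5],'tilt',M[:,2].round(4))
E
python3 st.py
```

```text
{'time_s': 8.7833, 'eef_pos': [0.5978, -0.0742, 0.0761], 'ft_force': [-3.0599, 0.5922, 10.1986], 'wrist_torque': [0.1628, 1.1886, -0.257], 'width': 0.0541, 'grasp_force': 88.0421} yaw 0.3043601248119726 q6 1.237419268227816 tilt [ 1.3e-03 -2.0e-04 -1.0e+00]
```

Call:
{"name": "jog_arm", "arguments": {
  "steps": [
    {"hand": 1, "linear": [0, 0, 0], "spin": -0.06},
    {"hand": 1, "linear": [0, 0, 0], "spin": -0.08},
    {"hand": 1, "linear": [0, 0, 0], "spin": -0.08},
    {"hand": 1, "linear": [0, 0, 0], "spin": -0.08},
    {"hand": 1, "linear": [0, 0, 0], "spin": -0.04}
  ]
}}

```text
time_s: 9.2
eef_pos: [0.5979, -0.0744, 0.0767]
tool_rot: [3.124, 0.326, 0.003]
ft_force: [-4.3, 0.2, 14.4]
width: 0.0542
grasp_force: 88.4
```

```bash
python3 st.py
```

```text
{'time_s': 9.2, 'eef_pos': [0.5979, -0.0744, 0.0767], 'ft_force': [-4.263, 0.1747, 14.3823], 'wrist_torque': [0.0211, 1.649, -0.1061], 'width': 0.0542, 'grasp_force': 88.4329} yaw 0.6446620512437673 q6 1.5774894428925332 tilt [ 1.7e-03 -5.0e-04 -1.0e+00]
```

Call:
{"name": "jog_arm", "arguments": {
  "steps": [
    {"hand": 1, "linear": [0, 0, 0], "spin": -0.06},
    {"hand": 1, "linear": [0, 0, -0.0003], "spin": -0.08},
    {"hand": 1, "linear": [0, 0, -0.0003], "spin": -0.08},
    {"hand": 1, "linear": [0, 0, 0], "spin": -0.08},
    {"hand": 1, "linear": [0, 0, 0], "spin": -0.06}
  ]
}}

```text
time_s: 9.62
eef_pos: [0.5979, -0.0747, 0.0773]
tool_rot: [3.015, 0.88, 0.002]
ft_force: [-4.1, 0.4, 13.0]
width: 0.0543
grasp_force: 88.3
```

```bash
python3 st.py
```

```text
{'time_s': 9.6167, 'eef_pos': [0.5979, -0.0747, 0.0773], 'ft_force': [-4.0536, 0.4057, 13.0416], 'wrist_torque': [-0.3791, 1.4972, -0.0732], 'width': 0.0543, 'grasp_force': 88.3387} yaw 1.0043781327977537 q6 1.9372914995154598 tilt [ 1.7e-03 -7.0e-04 -1.0e+00]
```

Call:
{"name": "jog_arm", "arguments": {
  "steps": [
    {"hand": 1, "linear": [0, 0, 0], "spin": -0.04},
    {"hand": 1, "linear": [0, 0, 0], "spin": -0.04},
    {"hand": 1, "linear": [0, 0, 0], "spin": -0.04},
    {"hand": 1, "linear": [0, 0, 0], "spin": 0},
    {"hand": 1, "linear": [0, 0, 0], "spin": 0}
  ]
}}

```text
time_s: 10.03
eef_pos: [0.598, -0.0747, 0.0773]
tool_rot: [2.958, 1.053, 0.002]
ft_force: [-4.2, -2.0, 12.8]
width: 0.054
grasp_force: 88.3
```

```bash
python3 st.py
```

```text
{'time_s': 10.0333, 'eef_pos': [0.598, -0.0747, 0.0773], 'ft_force': [-4.1668, -1.99, 12.8337], 'wrist_torque': [-0.5647, 1.4961, 0.1374], 'width': 0.054, 'grasp_force': 88.2584} yaw 1.1207663385026592 q6 2.0535230349160893 tilt [ 1.8e-03 -8.0e-04 -1.0e+00]
```

Call:
{"name": "jog_arm", "arguments": {
  "steps": [
    {"hand": 1, "linear": [0, 0, 0], "spin": -0.03},
    {"hand": 1, "linear": [0, 0, 0], "spin": -0.02},
    {"hand": 1, "linear": [0, 0, -0.0005], "spin": 0},
    {"hand": 1, "linear": [0, 0, -0.0005], "spin": 0},
    {"hand": 1, "linear": [0, 0, 0], "spin": 0}
  ]
}}

```text
time_s: 10.45
eef_pos: [0.5979, -0.0747, 0.078]
tool_rot: [2.931, 1.126, 0.002]
ft_force: [-3.1, -2.3, 9.7]
width: 0.0544
grasp_force: 87.9
```

```bash
python3 st.py
```

```text
{'time_s': 10.45, 'eef_pos': [0.5979, -0.0747, 0.078], 'ft_force': [-3.1138, -2.3306, 9.6601], 'wrist_torque': [-0.6961, 0.968, -0.005], 'width': 0.0544, 'grasp_force': 87.9097} yaw 1.170328105146957 q6 2.103253794265281 tilt [ 1.6e-03 -8.0e-04 -1.0e+00]
```

Call:
{"name": "jog_arm", "arguments": {
  "steps": [
    {"hand": 1, "linear": [0, 0, -0.0005], "spin": 0},
    {"hand": 1, "linear": [0, 0, -0.0005], "spin": 0},
    {"hand": 1, "linear": [0, 0, 0], "spin": 0},
    {"hand": 1, "linear": [0, 0, 0], "spin": 0},
    {"hand": 1, "linear": [0, 0, 0], "spin": 0}
  ]
}}

```text
time_s: 10.87
eef_pos: [0.5979, -0.0747, 0.0787]
tool_rot: [2.931, 1.126, 0.002]
ft_force: [-2.3, -2.0, 8.4]
width: 0.054
grasp_force: 87.8
```

```bash
python3 st.py
```

```text
{'time_s': 10.8667, 'eef_pos': [0.5979, -0.0747, 0.0787], 'ft_force': [-2.2884, -1.977, 8.3853], 'wrist_torque': [-0.8083, 0.6972, -0.0124], 'width': 0.054, 'grasp_force': 87.7762} yaw 1.1702568521906946 q6 2.10323559472948 tilt [ 1.4e-03 -8.0e-04 -1.0e+00]
```

Call:
{"name": "jog_arm", "arguments": {
  "steps": [
    {"hand": 1, "linear": [0, 0, -0.0005], "spin": 0},
    {"hand": 1, "linear": [0, 0, -0.0005], "spin": 0},
    {"hand": 1, "linear": [0, 0, -0.0005], "spin": 0},
    {"hand": 1, "linear": [0, 0, 0], "spin": 0},
    {"hand": 1, "linear": [0, 0, 0], "spin": 0}
  ]
}}

```text
time_s: 11.28
eef_pos: [0.5978, -0.0747, 0.0796]
tool_rot: [2.932, 1.126, 0.001]
ft_force: [-0.6, -4.4, 6.6]
width: 0.0541
grasp_force: 88.4
```

```bash
python3 st.py
```

```text
{'time_s': 11.2833, 'eef_pos': [0.5978, -0.0747, 0.0796], 'ft_force': [-0.6496, -4.3825, 6.6414], 'wrist_torque': [-1.4409, 0.1876, 0.0449], 'width': 0.0541, 'grasp_force': 88.4256} yaw 1.1701084430662183 q6 2.1032516473616374 tilt [ 1.1e-03 -7.0e-04 -1.0e+00]
```

Call:
{"name": "jog_arm", "arguments": {
  "steps": [
    {"hand": 1, "linear": [0, 0, -0.0005], "spin": 0},
    {"hand": 1, "linear": [0, 0, -0.0005], "spin": 0},
    {"hand": 1, "linear": [0, 0, -0.0005], "spin": 0},
    {"hand": 1, "linear": [0, 0, 0], "spin": 0},
    {"hand": 1, "linear": [0, 0, 0], "spin": 0}
  ]
}}

```text
time_s: 11.7
eef_pos: [0.5975, -0.0745, 0.0801]
tool_rot: [2.933, 1.126, -0.0]
ft_force: [2.4, -5.6, -0.0]
width: 0.0543
grasp_force: 89.6
```

```bash
python3 st.py
```

```text
{'time_s': 11.7, 'eef_pos': [0.5975, -0.0745, 0.0801], 'ft_force': [2.446, -5.585, -0.0276], 'wrist_torque': [-1.8389, -0.6341, 0.0189], 'width': 0.0543, 'grasp_force': 89.5984} yaw 1.169713699478189 q6 2.1032488376289034 tilt [ 0.e+00 -4.e-04 -1.e+00]
```

The rise stopped at about 5 mm and has gone stiff, so the thread has not let go yet, probably from a little slip or wind-up. I ease the pull and turn slightly further, staying well below 1.5.

Call:
{"name": "jog_arm", "arguments": {
  "steps": [
    {"hand": 1, "linear": [0, 0, 0.0005], "spin": 0},
    {"hand": 1, "linear": [0, 0, 0.0005], "spin": -0.02},
    {"hand": 1, "linear": [0, 0, 0], "spin": -0.02},
    {"hand": 1, "linear": [0, 0, 0], "spin": -0.02},
    {"hand": 1, "linear": [0, 0, 0], "spin": -0.02}
  ],
  "force": 110
}}

```text
time_s: 12.12
eef_pos: [0.5972, -0.0746, 0.0798]
tool_rot: [2.885, 1.244, -0.001]
ft_force: [-0.8, -6.0, 5.8]
width: 0.0537
grasp_force: 114.1
```

```bash
python3 st.py; python3 - <<'E'
from h import *
im0=cv2.imread('pics/grip.png')[:, :480]
im,K,R,t=grab('wrist')
a=cv2.resize(im0[170:320,160:330],None,fx=2.3,fy=2.3,interpolation=3)
b=cv2.resize(cv2.cvtColor(im,cv2.COLOR_RGB2BGR),(480,360))[170:320,160:330];b=cv2.resize(b,None,fx=2.3,fy=2.3,interpolation=3)
cv2.imwrite('pics/slip.png',np.hstack([a,b]))
E
```

```text
{'time_s': 12.1167, 'eef_pos': [0.5972, -0.0746, 0.0798], 'ft_force': [-0.8436, -5.9882, 5.7517], 'wrist_torque': [-1.8687, 0.4514, -0.0893], 'width': 0.0537, 'grasp_force': 114.1084} yaw 1.2506797841709254 q6 2.1840914166313388 tilt [-2.e-04 -5.e-04 -1.e+00]
```

View pics/slip.png

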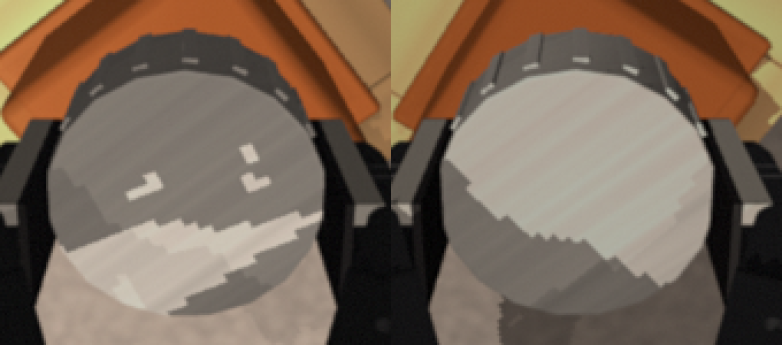

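There is no slip: the rib marks stay at (137,70), (190,60), (240,70) and the grain is the same in both halves. So the cap has followed the tool to 1.25 rad, past release. The residual side force (-6 N in y) suggests rubbing, so I relieve it and probe the lift gently.

Call:
{"name": "jog_arm", "arguments": {
  "steps": [
    {"hand": 1, "linear": [-0.0005, 0.0004, 0], "spin": 0},
    {"hand": 1, "linear": [0, 0, -0.0005], "spin": 0},
    {"hand": 1, "linear": [0, 0, -0.0005], "spin": 0},
    {"hand": 1, "linear": [0, 0, 0], "spin": 0},
    {"hand": 1, "linear": [0, 0, 0], "spin": 0}
  ]
}}

```text
time_s: 12.58
eef_pos: [0.5972, -0.0747, 0.0803]
tool_rot: [-2.885, -1.242, 0.0]
ft_force: [-0.3, -1.3, 2.1]
width: 0.0533
grasp_force: 115.5
```

```bash
python3 st.py
```

```text
{'time_s': 12.5833, 'eef_pos': [0.5972, -0.0747, 0.0803], 'ft_force': [-0.2975, -1.3062, 2.1421], 'wrist_torque': [-0.7424, -0.0413, 0.0361], 'width': 0.0533, 'grasp_force': 115.5433} yaw 1.2498327128157776 q6 2.184312329713851 tilt [-2.e-04  1.e-04 -1.e+00]
```

Side force is gone. I lift a little more.

Call:
{"name": "jog_arm", "arguments": {
  "steps": [
    {"hand": 1, "linear": [0, 0, -0.0005], "spin": 0},
    {"hand": 1, "linear": [0, 0, -0.0003], "spin": 0},
    {"hand": 1, "linear": [0, 0, 0], "spin": 0},
    {"hand": 1, "linear": [0, 0, 0], "spin": 0},
    {"hand": 1, "linear": [0, 0, 0], "spin": 0}
  ]
}}

```text
time_s: 13.0
eef_pos: [0.597, -0.0748, 0.0809]
tool_rot: [-2.885, -1.242, 0.001]
ft_force: [-0.2, -2.4, -1.6]
width: 0.0533
grasp_force: 115.4
```

```bash
python3 st.py
```

```text
{'time_s': 13.0, 'eef_pos': [0.597, -0.0748, 0.0809], 'ft_force': [-0.2075, -2.4143, -1.6111], 'wrist_torque': [-0.772, -0.274, -0.0123], 'width': 0.0533, 'grasp_force': 115.3795} yaw 1.2496940268826076 q6 2.1842948109674865 tilt [-6.e-04  0.e+00 -1.e+00]
```

Call:
{"name": "jog_arm", "arguments": {
  "steps": [
    {"hand": 1, "linear": [0, 0, -0.0005], "spin": 0},
    {"hand": 1, "linear": [0, 0, -0.0003], "spin": 0},
    {"hand": 1, "linear": [0, 0, 0], "spin": 0},
    {"hand": 1, "linear": [0, 0, 0], "spin": 0},
    {"hand": 1, "linear": [0, 0, 0], "spin": 0}
  ]
}}

```text
time_s: 13.42
eef_pos: [0.5971, -0.0748, 0.082]
tool_rot: [-2.885, -1.242, 0.0]
ft_force: [-0.2, -1.4, -1.8]
width: 0.053
grasp_force: 115.4
```

```bash
python3 st.py
```

```text
{'time_s': 13.4167, 'eef_pos': [0.5971, -0.0748, 0.082], 'ft_force': [-0.2396, -1.4124, -1.7566], 'wrist_torque': [-0.6522, 0.0422, 0.0629], 'width': 0.053, 'grasp_force': 115.3926} yaw 1.2497884767088072 q6 2.184334983044714 tilt [-2.e-04  0.e+00 -1.e+00]
```

It moves freely now (constant -1.8 N). I continue the lift in small checks.

Call:
{"name": "jog_arm", "arguments": {
  "steps": [
    {"hand": 1, "linear": [0, 0, -0.001], "spin": 0},
    {"hand": 1, "linear": [0, 0, -0.001], "spin": 0},
    {"hand": 1, "linear": [0, 0, -0.001], "spin": 0},
    {"hand": 1, "linear": [0, 0, 0], "spin": 0},
    {"hand": 1, "linear": [0, 0, 0], "spin": 0}
  ],
  "force": 90
}}

```text
time_s: 13.83
eef_pos: [0.5973, -0.0748, 0.0852]
tool_rot: [2.885, 1.243, 0.0]
ft_force: [-0.5, -0.4, -0.7]
width: 0.0535
grasp_force: 115.4
```

```bash
python3 st.py; python3 - <<'E'
from h import *
im,K,R,t=grab('wrist');sd=grab('side')[0]
b=cv2.resize(sd[222:302,285:375],None,fx=4.5,fy=4.5,interpolation=cv2.INTER_CUBIC)
save(np.hstack([cv2.resize(im,(480,360)),b[:360,:320]]),'lift.png')
E
```

```text
{'time_s': 13.8333, 'eef_pos': [0.5973, -0.0748, 0.0852], 'ft_force': [-0.5019, -0.4372, -0.7393], 'wrist_torque': [-0.4194, 0.1114, -0.0396], 'width': 0.0535, 'grasp_force': 115.442} yaw 1.249885060189056 q6 2.184311749737851 tilt [ 2.e-04  0.e+00 -1.e+00]
```

View pics/lift.png

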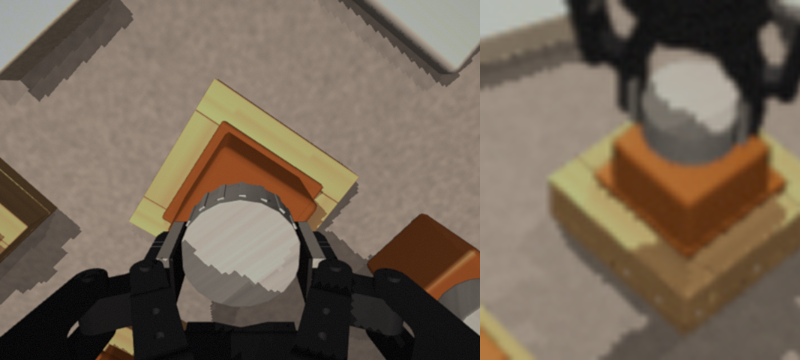

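The cap is free: the load equals its weight. It sits level at disc (241,252) half-size, and in the side view the jar's collar is still down on the block. I lift straight up.

Call:
{"name": "jog_arm", "arguments": {
  "steps": [
    {"hand": 1, "linear": [0, 0, -0.004], "spin": 0},
    {"hand": 1, "linear": [0, 0, -0.005], "spin": 0},
    {"hand": 1, "linear": [0, 0, -0.005], "spin": 0},
    {"hand": 1, "linear": [0, 0, -0.005], "spin": 0},
    {"hand": 1, "linear": [0, 0, -0.004], "spin": 0}
  ]
}}

```text
time_s: 14.35
eef_pos: [0.5976, -0.0746, 0.109]
tool_rot: [2.885, 1.243, 0.001]
ft_force: [-0.1, -1.0, -1.9]
width: 0.0533
grasp_force: 115.4
```

Call:
{"name": "jog_arm", "arguments": {
  "steps": [
    {"hand": 1, "linear": [0, 0, -0.006], "spin": 0},
    {"hand": 1, "linear": [0, 0, -0.006], "spin": 0},
    {"hand": 1, "linear": [0, 0, -0.006], "spin": 0},
    {"hand": 1, "linear": [0, 0, -0.004], "spin": 0},
    {"hand": 1, "linear": [0, 0, 0], "spin": 0}
  ]
}}

```text
time_s: 14.77
eef_pos: [0.5979, -0.0748, 0.1313]
tool_rot: [2.885, 1.243, 0.003]
ft_force: [0.6, -0.2, -0.3]
width: 0.0537
grasp_force: 115.4
```

Call:
{"name": "jog_arm", "arguments": {
  "steps": [
    {"hand": 1, "linear": [0, 0, 0], "spin": 0},
    {"hand": 1, "linear": [0, 0, 0], "spin": 0},
    {"hand": 1, "linear": [0, 0, 0], "spin": 0},
    {"hand": 1, "linear": [0, 0, 0], "spin": 0},
    {"hand": 1, "linear": [0, 0, 0], "spin": 0}
  ]
}}

```text
time_s: 15.18
eef_pos: [0.5971, -0.0748, 0.1297]
tool_rot: [-2.885, -1.242, 0.001]
ft_force: [0.5, 0.6, -0.5]
width: 0.0533
grasp_force: 115.5
```

```bash
python3 st.py; python3 - <<'E'
from h import *
sc=grab('scene')[0];sd=grab('side')[0]
a=cv2.resize(sc[220:310,250:340],(400,400),interpolation=3);b=cv2.resize(sd[212:302,287:377],(400,400),interpolation=3)
save(np.hstack([a,b]),'final.png')
E
```

```text
{'time_s': 15.1833, 'eef_pos': [0.5971, -0.0748, 0.1297], 'ft_force': [0.4764, 0.571, -0.5158], 'wrist_torque': [-0.0089, 0.0296, 0.0226], 'width': 0.0533, 'grasp_force': 115.457} yaw 1.2498093568208049 q6 2.184322905331885 tilt [-5.e-04 -1.e-04 -1.e+00]
```

View pics/final.png

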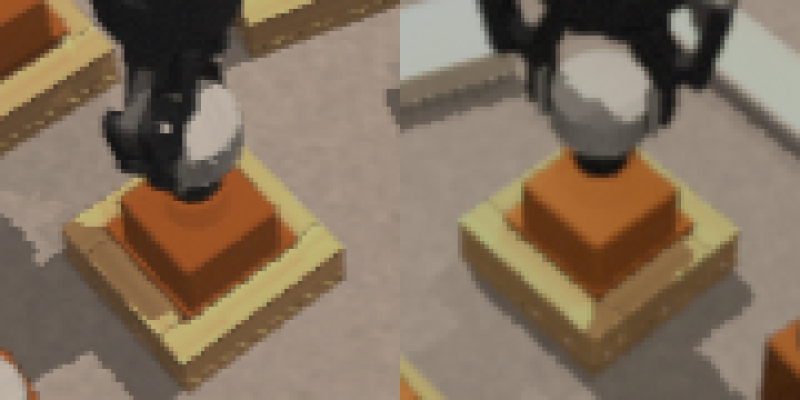

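The cap is held level above the open jar, with the black seal visible at side (601,162). The collar's near corner is at side pixel (332,279), against (332,278) after pressing and (331,276) before, so the jar is still home. Handing in.

```bash
python3 -c "
from rig import manip;print(manip.job_done())"
```

```text
the job is handed in; nothing more can be done
None
```

The job is handed in at about 15 s of the 48 s: jar pressed fully home, cap turned 1.25 rad anticlockwise (a little past the 1.1 rad release point, short of a quarter turn), and held level about 35 mm above the open jar, with nothing else on the table touched.

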